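# Set up the linocut printing station

## Robot

A 6-joint arm with a two-finger parallel gripper is mounted at the origin on a cart in front of the work surface, level with it; the furniture and walls round the work are solid. World frame = base frame: x ahead of the robot, y to its left, z up, the work surface at z = 0. Lengths are in m, angles in rad, forces in N, time in s.
With the tool pointing down it reaches from about 0.425 to 0.95 m from the base axis. Payload 3.5 kg.
Tool frame: the origin (TCP) lies midway between the tips of the shut fingers; the grasp point (between the pads) lies 19 mm behind it; z points along the fingers, y is the line along which they close (so a half turn about z gives the same grasp; the last joint's range is limited). The gripper opens to 85 mm and grips with 20 to 120 N. Pads are 22 mm wide; open, the fingers measure 114 mm over their backs; the gripper's body (76 mm by 85 mm) begins 54 mm behind the grasp point. The pads swing forward as they close: fully open they stand 13 mm farther back than shut.
Start: joints at [-1.257, 0.286, 1.577, -0, 1.279, -0.15], TCP at [0.302, -0.604, 0.231] pointing down, gripper open.
Joint ranges: [-2.77, 2.77], [-0.9, 2.22], [0.21, 2.48], [-1.53, 4.67], [0.24, 2.81], [-2.84, 2.84]. Speed limits (rad/s): [2.79, 2.79, 3.14, 3.14, 3.14, 3.14].

## Interface

Orientations are given as a unit quaternion [x, y, z, w].
In Python, from plant import ctrl gives the robot as it stands.
- The arm moves only by the tool send_rows, never from a script. Its argument "series" is a list that holds one entry, the list of rows, each a list of 7 numbers: the shift along the tool's x, y, z in cm, then the turn, a rotation vector about the tool's x, y, z in rad, then the opening, from -1 (shut) to 1 (fully open). In form: [[[x, y, z, rx, ry, rz, jaw], ...]]. A call has 1 to 10 rows; each row shifts and turns the commanded pose from where the row before left it, along the tool's axes as they then stand; what a row does not reach is not made up. A row lasts 1/8 s, in which the tool goes at most 62.5 mm and 10.7 degrees, less where a joint would pass 70% of its speed; a pose out of reach is approached as far as the arm can. A call is refused whole if a number of a shift passes 6.25 or a number of a turn 0.188, either way. A call with a gripper value outside its range is refused whole. The fingers move at their own pace and stop on an object; "force" is the grip in N (left out, the last holds). Time passes only in rows, so rows that do not move let the fingers close. It gives the time, the measured TCP pose, the force, the opening and the grip force at its end, in the units of the state.
- ctrl.get_state(): the state, without advancing time (a new reading comes with each control period).
- ctrl.read_camera(name): name is "scene" or "top"; returns a dict with "img" (384x512x3 uint8, red, green, blue), "fx", "fy", "cx", "cy" (pixels), "R" (3x3) and "t" (3): a world point X has camera coordinates R X + t. Camera axes: x right, y down, z forward; pixel columns grow to the right and rows downward; lengths in m; the calibration is good to about 2 mm. A picture is of the moment at which its call begins. There is no depth.
- ctrl.sign_off(): hands the job in; it is judged then, once.
The state is a dict: "time": time; "qpos": joint angles; "dq": joint speeds; "joint_efforts": joint torques, N m; "eef_pos": TCP position; "tcp_rot": TCP orientation; "contact_force": force on the tool from outside, world axes, zero at the start; "wrist_torque": the same for the moment, N m; "opening": opening from 0.0 (shut) to 1.0 (fully open); "finger_force": force on a finger pad.
Only numpy, scipy, OpenCV 4.12 (cv2) and the standard library are available. Lean on these libraries where they do the work, as an engineer would, in place of code of your own. Each camera call takes 0.05 s, during which the arm holds its last target. There are 200 camera calls.

## Task

Get the bench ready for a linocut run: bed the lino block, carved face up, in the recess of the registration board, set the baren grip-up in its round wooden dish, and stand the ink bottle in its wooden well without ever tipping it over. Lay the brayer on its wire rest, handle in the wide fork and steel neck in the narrow one, so that the roller hangs clear. Slide the stop collar along the board's bar until its middle is in line with the brass pointer; the order is yours, and leave everything released and at rest.

Things in the scene. Friction and masses are not known exactly. Their poses are not given: they have to be found in the camera images.
- lino_block: Mounted lino block 56 (x) x 90 (y) x 24 mm (z): plywood with a grey carved lino face on top (sprig in a border). Loose, lies face up. Origin: centre of the underside; z up. Grasp across the 56 mm sides. Either way round is good.
- brayer: Loose ink roller, 169 mm long, lies flat. Origin on its long axis (17 mm above the table then); x towards the roller, z up. In mm along x: rubber roller 34 dia, 52 wide, centre 60; steel yoke 72 wide, 34 to 60; neck 10 dia, -5 to 34; wooden handle -92 to -5, 21 wide and high from -72, thicker at the tail. 0.22 kg; grasp across the handle at x = -26.
- baren: Hand burnishing pad, loose: black disc 92 mm across, 14 mm thick, with a dark wooden grip on top, 70 mm long (x), 21 mm wide (y), top 44 mm up; the grip's foot is 18 mm wide. Origin: centre of the underside; z up.
- ink_bottle: Closed dark grey plastic ink bottle with a white spout cap, 47 mm across, 120 mm tall, straight body up to 96 mm. Loose, upright. Origin: centre of the underside; z up. (The coloured bottles at the back are not part of the job.)
- register_board: Fixed plywood registration board 190 (x) x 290 (y) x 12 mm. Origin: centre of the underside; x away from the robot. Recess for the block in its top: 68 (x) x 102 (y) mm, 7 deep (floor 5 mm above the origin), centre at x = -35, y = 0. Steel bar, 12 dia, along y at x = +60, axis 58 mm above the origin, in brackets at y = -130 and +130; a steel rule lies in front of it.
- stop_mid (a point): Centre of the stop collar, on the bar's axis; axes parallel to the board's. Aluminium collar 32 mm across, 24 wide, dark band at mid-width, thumb screw on top (to 31 mm above the axis), tongue below. Slides only along the bar (board y -100 to +100), friction 2 to 4 N, stays where left. Grasp it across the bar. Starts near the -y (right) end, over 50 mm short of the pointer.
- lay_marker: Fixed brass pointer on the board in front of the bar, 14 mm wide, 11 high. Origin: on the board's top, 40 mm in front of the bar's axis and 46 mm below it; x points to the bar, y runs along the bar. The stop's middle belongs at the same y as this origin, in this frame.
- brayer_rest: Fixed: pale wooden base 116 x 52 x 14 mm, two upright forks of 6 mm wire. Origin: underside; x towards the narrow fork. Narrow fork (for the neck) at x = 14, wide fork (for the handle) at x = -66 mm; prongs end 63 mm up, 52 and 62 mm apart, 24 and 34 inside at the foot. Seated, the brayer's origin is 48 mm straight above this one, x axes alike. 74 mm between the forks for the fingers.
- baren_dish: Round pale wooden dish for the baren, fixed, 130 mm across, 16 mm high, inside 108 mm wide at the floor, wider at the rim; floor 5 mm above the origin. Origin: centre of the underside.
- bottle_well: Round turned pale wooden well for the ink bottle, fixed: 76 mm across (foot 92 mm), 38 mm high, bore 62 mm, floor 6 mm above the origin. Origin: centre of the underside.
Not all that is in view belongs to the job. What is meant by the lino_block is not turquoise, and is the larger of those in its own colour.

How it is judged:
By the outcome, as a careful person would: the job done as asked, in the order asked, and still so for the second after the job is handed in, with the robot touching nothing.
It also fails if it takes over 136 s, if anything falls off the work surface, if the arm or the gripper's body presses on something with over 40 N, if the wrist force passes 120 N, or if a joint passes its speed limit or range.

## Working session

There is one attempt and no reset: what is moved stays moved. The work goes in short steps, Python scripts to look and compute and a tool call to move; the robot and the scene stay as the last step left them, time stands still between calls to the robot, and variables do not carry over. Pictures are saved under pics/ and viewed, at most 14 in all, crops included, and the job is handed in when it is done.

Besides the shell and the picture viewer there is one more tool, called after "Request:" as a command line: name --argument value ..., lists and objects as JSON in quotes. send_rows: Moves the arm, as the interface text tells. Its arguments: {"type":"object","properties":{"series":{"type":"array"},"force":{"type":"number"}},"required":["series"]}

```bash
mkdir -p pics; ls
python3 - <<'E'
from plant import ctrl
import cv2
s=ctrl.get_state(); print({k:s[k] for k in('time','eef_pos','tcp_rot','opening')})
for n in('scene','top'):
    c=ctrl.read_camera(n); print(n,c['fx'],c['fy'],c['cx'],c['cy'],c['R'],c['t'])
    cv2.imwrite(f'pics/{n}0.png',cv2.resize(c['img'][:,:,::-1],None,fx=1.5625,fy=1.5625,interpolation=cv2.INTER_CUBIC))
    cv2.imwrite(f'{n}_raw.png',c['img'][:,:,::-1])
E
```

```text
pics
{'time': 0.0, 'eef_pos': array([ 0.30177513, -0.6030361 ,  0.22989671]), 'tcp_rot': array([ 9.73226147e-01,  2.29846449e-01, -1.10052527e-04, -1.21003910e-03]), 'opening': 1.0014316191806145}
scene 403.8743689215356 403.8743689215356 254.7710663858476 192.29046637905216 [[-0.66523251 -0.74662163 -0.00467458]
 [-0.34340923  0.31152157 -0.88601603]
 [ 0.66297496 -0.58780138 -0.46363104]] [0.34136957 0.2521638  0.92125083]
top 436.1290814802902 436.1290814802902 258.5601717733918 190.39585544162543 [[-0.0133372  -0.99984268 -0.01169313]
 [-0.99619354  0.01429416 -0.08598894]
 [ 0.08614256  0.01050177 -0.99622747]] [0.02675527 0.52386805 1.29363729]
```

View pics/top0.png

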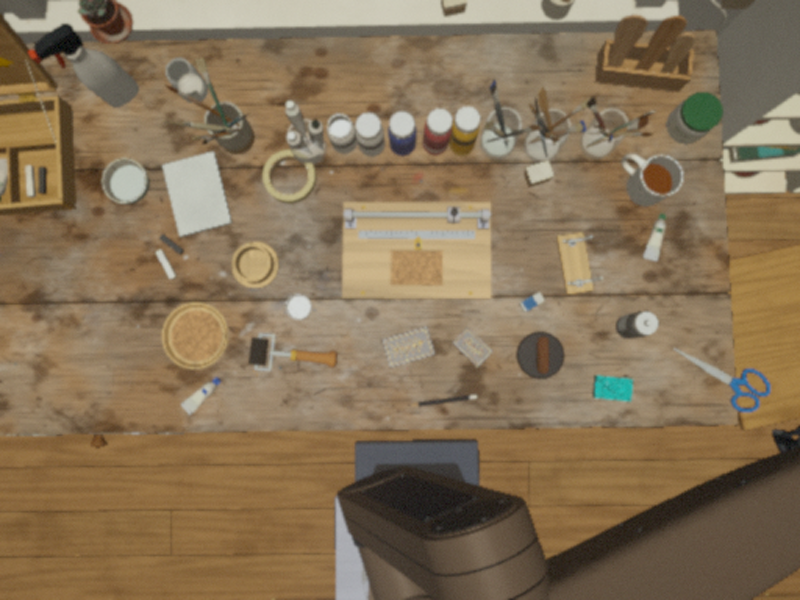

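View pics/scene0.png

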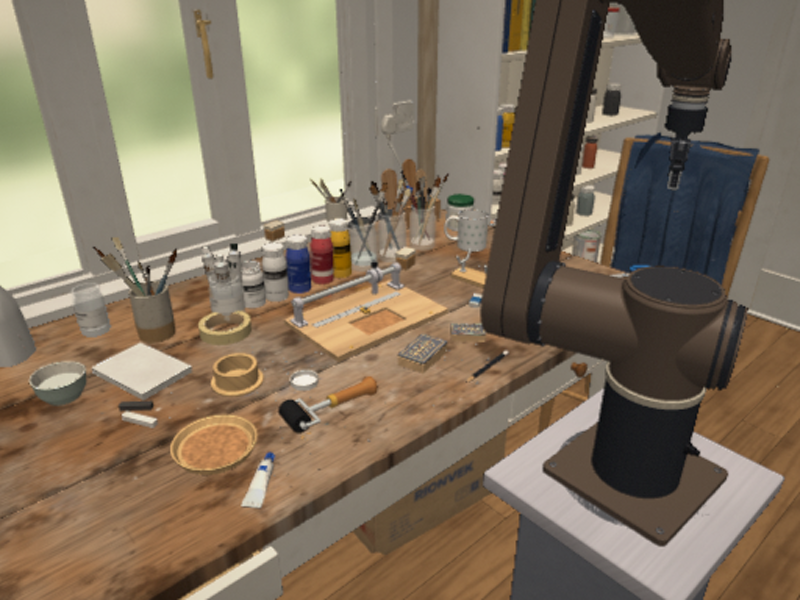

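The top view shows these lino candidates: large grey (408,346), small grey (472,347) and turquoise (613,389). I choose the large grey one. The others are brayer (293,354), baren (541,355), bottle (638,324), well (255,264), dish (195,335) and rest (576,263). I'll check them in close crops.

```bash
cat > h.py <<'E'
import numpy as np, cv2
from plant import ctrl
def ray(c,u,v,z):
    "world point at height z seen at raw pixel u,v"
    R,t=np.array(c['R']),np.array(c['t']); d=R.T@[(u-c['cx'])/c['fx'],(v-c['cy'])/c['fy'],1]; o=-R.T@t
    return o+d*(z-o[2])/d[2]
def proj(c,X):
    p=np.array(c['R'])@X+c['t']; return np.array([c['cx']+c['fx']*p[0]/p[2],c['cy']+c['fy']*p[1]/p[2]])
def crop(im,u,v,w,h,k):
    "crop with ticks each 10 raw px"
    o=cv2.resize(im[v:v+h,u:u+w],None,fx=k,fy=k,interpolation=cv2.INTER_CUBIC)
    for a in range(-u%10,w,10):
        cv2.line(o,(int((a+.5)*k),0),(int((a+.5)*k),6),(0,0,255),1); cv2.putText(o,str(u+a),(int(a*k)-4,16),0,.32,(0,0,255),1)
    for a in range(-v%10,h,10):
        cv2.line(o,(0,int((a+.5)*k)),(6,int((a+.5)*k)),(0,0,255),1); cv2.putText(o,str(v+a),(8,int((a+.5)*k)+4),0,.32,(0,0,255),1)
    return o
E
python3 - <<'E'
from h import *
im=cv2.imread('top_raw.png')
A=crop(im,215,125,104,75,3.84);B=crop(im,240,185,125,75,3.2);C=crop(im,100,150,120,90,3.3);D=crop(im,345,140,80,80,3.75)
f=lambda o:cv2.copyMakeBorder(o,0,300-o.shape[0],0,400-o.shape[1],0) if o.shape[0]<=300 else None
cv2.imwrite('pics/m1.png',np.vstack([np.hstack([f(A[:300,:400]),f(B[:300,:400])]),np.hstack([f(C[:300,:400]),f(D[:300,:400])])]))
E
```

```text
(no output)
```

View pics/m1.png

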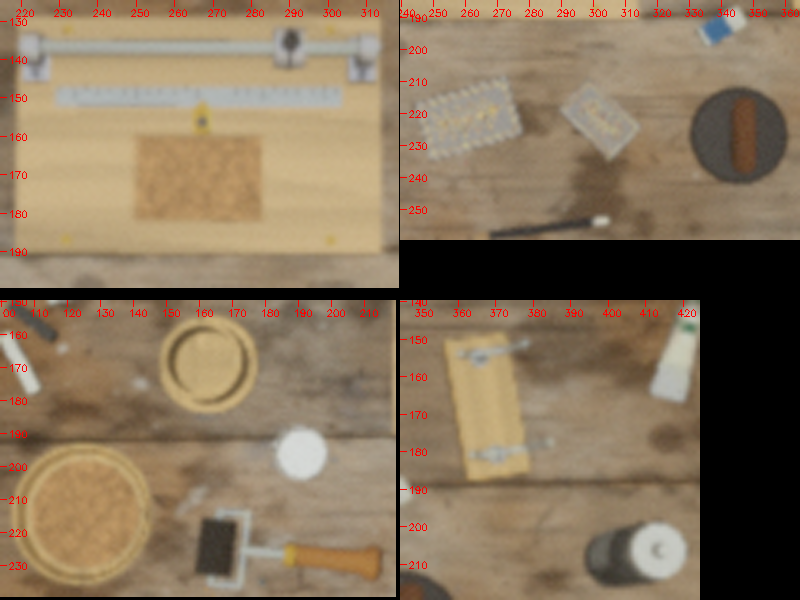

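The crops show the large grey block at raw (258,222) beside a smaller grey one at (300,222), so the choice holds. On the rest, the narrow fork is at raw (366,153), on the far side. I'll now fit poses and overlay wireframes to check them.

```bash
cat > m.py <<'E'
from h import *
def P(x,y,yaw): return np.array([x,y]),yaw
def tf(pose,pts):
    (x,y,yaw)=pose; c,s=np.cos(yaw),np.sin(yaw); pts=np.atleast_2d(pts)/1000.
    return np.c_[x+c*pts[:,0]-s*pts[:,1],y+s*pts[:,0]+c*pts[:,1],pts[:,2]]
def rect(a,b,w,z,w0=None): return [[a,-w/2,z],[b,-w/2,z],[b,w/2,z],[a,w/2,z]]
def circ(r,z): return [[r*np.cos(t),r*np.sin(t),z] for t in np.linspace(0,2*np.pi,40)]
S={'lino':[rect(-28,28,90,24)],'brayer':[rect(43,77,52,17),rect(-92,-5,21,17),rect(-5,34,10,17)],
'baren':[circ(46,14),rect(-35,35,21,44)],'bottle':[circ(23.5,96),circ(14,120)],
'board':[rect(-95,95,290,12),rect(-69,-1,102,12),[[60,-130,58],[60,130,58]]],
'rest':[rect(-84,32,52,14),[[14,-26,63],[14,26,63]],[[-66,-31,63],[-66,31,63]]],
'dish':[circ(65,16),circ(54,5)],'well':[circ(46,1),circ(38,38),circ(31,38)]}
def draw(im,c,poses,box,k):
    u0,v0,w,h=box; o=crop(im,u0,v0,w,h,k)
    for n,p in poses.items():
        for s in S[n]:
            q=np.array([proj(c,X) for X in tf(p,s)]); q=((q-[u0,v0]+.5)*k).astype(int)
            cv2.polylines(o,[q],True,(0,255,0),1)
    return o
E
cat > p.py <<'E'
from m import *
c=ctrl.read_camera('top')
r=lambda u,v,z:ray(c,u,v,z)[:2]
k=3.2;q=lambda x,y:(240+(x-400)/k-.5,185+y/k-.5)
L=[r(*q(*a),.024) for a in((416,98),(507,80),(523,133),(436,158))]
ctr=np.mean(L,0); e=(L[1]-L[0]+L[2]-L[3]); print('lino sides',[np.linalg.norm(L[i]-L[i-1]) for i in range(4)])
po={'lino':(*ctr,np.arctan2(e[1],e[0])-np.pi/2)}
k3=lambda x,y:(100+x/3.3-.5,150+(y-300)/3.3-.5)
a=r(*k3(218,547),.03);b=r(*k3(381,562),.017); d=a-b; y=np.arctan2(d[1],d[0]); print('brayer d',np.linalg.norm(d))
po['brayer']=(*(b+92e-3*np.array([np.cos(y),np.sin(y)])),y)
po['baren']=(*r(*q(739,135),.014),0.)
g1=r(*q(747,97),.044);g2=r(*q(743,173),.044);d=g1-g2;print('grip',(g1+g2)/2,np.linalg.norm(d)); po['baren']=(*po['baren'][:2],np.arctan2(d[1],d[0]))
kd=lambda x,y:(345+(x-400)/3.75-.5,140+(y-300)/3.75-.5)
po['bottle']=(*r(*kd(658,550),.12),0.)
ka=lambda x,y:(215+x/3.84-.5,125+y/3.84-.5)
B=[r(*ka(*a),.012) for a in((14,250),(382,250))]
m=(B[0]+B[1])/2; d=B[0]-B[1]; y=np.arctan2(d[1],d[0])-np.pi/2; print('board w',np.linalg.norm(d))
po['board']=(m[0]+.095*np.cos(y),m[1]+.095*np.sin(y),y)
Q=[r(*kd(*a),.014) for a in((446,340),(508,335),(528,472),(468,480))]
ctr=np.mean(Q,0); d=Q[0]-Q[3]+Q[1]-Q[2]; y=np.arctan2(d[1],d[0]); print('rest',np.linalg.norm(d)/2)
po['rest']=(ctr[0]+.026*np.cos(y),ctr[1]+.026*np.sin(y),y)
po['dish']=(*r(*k3(83,513),.016),0.)
po['well']=(*r(*k3(208,361),.038),0.)
po['pointer']=tuple(r(*ka(202.5,115),.02)); po['stop']=tuple(r(*ka(289.5,45),.075))
for n in po: print(n,np.round(po[n],4))
import json; json.dump({n:[float(x) for x in p] for n,p in po.items()},open('poses.json','w'))
im=c['img'][:,:,::-1].copy(); po.pop('pointer');po.pop('stop')
bx=[(215,125,104,75,3.84),(240,190,125,60,3.2),(105,150,115,90,3.3),(345,145,80,75,3.75)]
T=[]
for *b,k in bx:
    o=draw(im,c,po,b,k)[:300,:400]; T.append(cv2.copyMakeBorder(o,0,300-o.shape[0],0,400-o.shape[1],0))
cv2.imwrite('pics/m2.png',np.vstack([np.hstack(T[:2]),np.hstack(T[2:])]))
E
python3 p.py
```

```text
lino sides [np.float64(0.059095700881859996), np.float64(0.08702920387465413), np.float64(0.051737513739033944), np.float64(0.08461487016295788)]
brayer d 0.14711108036711124
grip [ 0.41155649 -0.24032643] 0.06978354530925059
board w 0.29156550732351
rest 0.11426219014656931
lino [ 0.4315  0.0118 -2.9188]
brayer [0.4199 0.2439 1.4652]
baren [ 0.4116 -0.2404 -0.0834]
bottle [ 0.4657 -0.4102  0.    ]
board [ 0.6222 -0.0044 -0.0144]
rest [ 0.6147 -0.3108  0.1144]
dish [0.4587 0.4263 0.    ]
well [0.5946 0.3069 0.    ]
pointer [ 0.6339 -0.0084]
stop [ 0.6775 -0.0749]
```

View pics/m2.png

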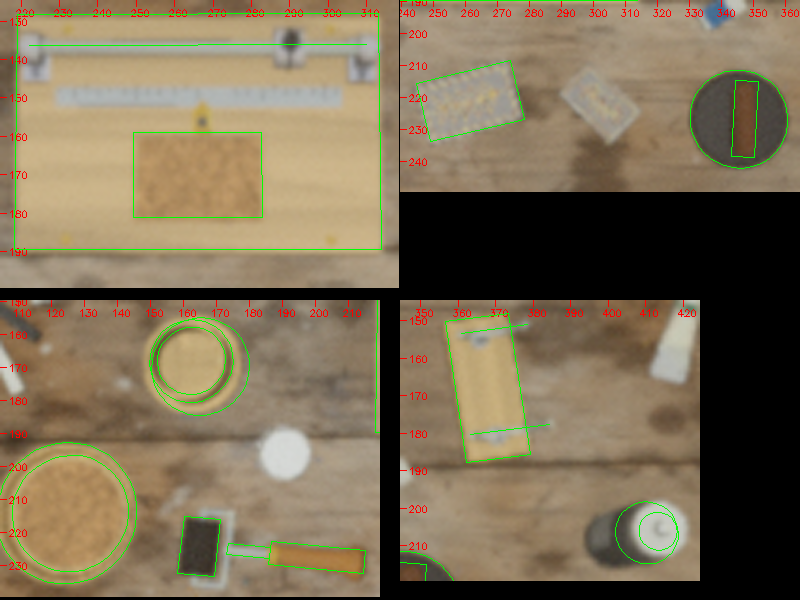

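The overlay fits the board, block, baren, rest, dish and brayer. The well is uncertain by about 5 mm, and the stop's parallax needs the scene camera. I'll take one closer look at the well, stop, bottle and brayer.

```bash
cat > z.py <<'E'
from m import *; import json
po={n:p for n,p in json.load(open('poses.json')).items()}
P0=po.pop('pointer'); s=po.pop('stop')
po['well']=[.595,.302,0]; po['bottle'][1]-=.0015
c=ctrl.read_camera('top'); d=ctrl.read_camera('scene')
S['dish']=[circ(65,16)]; S['board'].append([[60,-70.,58],[60,-70,89]])
f=lambda cc,b,k:draw(cc['img'][:,:,::-1].copy(),cc,po,b,k)
T=[f(c,(140,145,45,50),6),f(c,(270,125,45,50),6),f(d,(130,215,45,50),6),f(d,(225,165,45,50),6),f(c,(155,210,65,50),4),f(d,(175,235,67,50),4)]
T=[cv2.copyMakeBorder(t[:300,:266],0,300-t[:300].shape[0],0,266-min(266,t.shape[1]),0) for t in T]
cv2.imwrite('pics/m3.png',np.vstack([np.hstack(T[:3]),np.hstack(T[3:])]))
E
python3 z.py
```

```text
(no output)
```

View pics/m3.png

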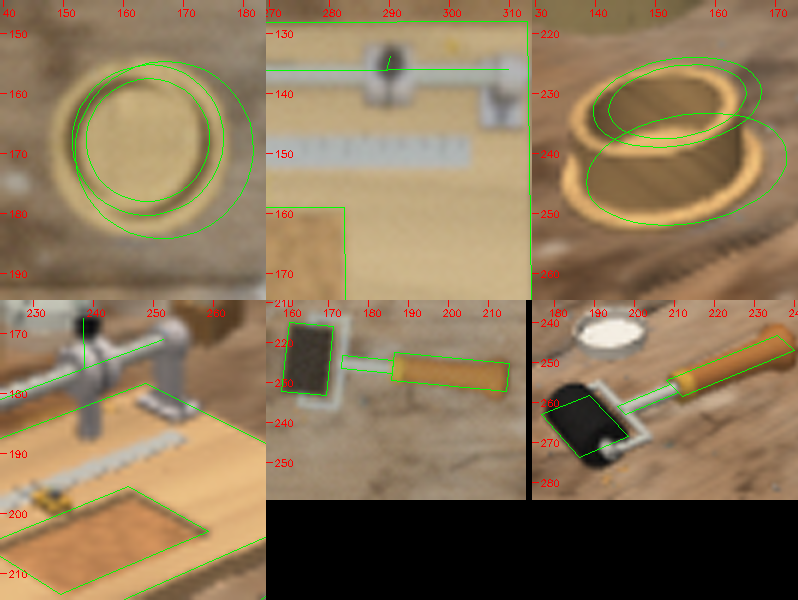

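The scene camera gives the well at about (0.595, 0.314), and the bottle and stop are consistent in both views. I'll start with the bottle, using a small helper that works out the shift and turn in tool axes.

```bash
cat > g.py <<'E'
import sys,numpy as np
from plant import ctrl
from scipy.spatial.transform import Rotation as R
def go(*wp):
    "waypoints x,y,z,phi (phi=heading of tool x): tool-axis shift in cm, tilt fix, turn about z"
    s=ctrl.get_state(); p=np.array(s['eef_pos']); r=R.from_quat(s['tcp_rot'])
    print('t %.2f'%s['time'],'p',p.round(4),'open %.3f'%s['opening'],'F',np.round(s['contact_force'],1),'q',np.round(s['qpos'],2))
    for x,y,z,f in wp:
        n=R.from_euler('z',f)*R.from_euler('x',np.pi)
        print(' turn first',(r.inv()*n).as_rotvec().round(3),'then shift',(n.inv().apply(np.array([x,y,z])-p)*100).round(2)); p=np.array([x,y,z]); r=n
if __name__=='__main__': go(*[[float(v) for v in a.split(',')] for a in sys.argv[1:]])
E
python3 g.py .466,-.411,.23,.464 .466,-.411,.055,.464 .466,-.411,.2,.464 .595,.314,.2,.464 .595,.314,.062,.464
```

```text
t 0.25 p [ 0.3019 -0.6034  0.2306] open 0.999 F [ 0.9  0.2 -0.7] q [-1.26  0.29  1.58  0.    1.28 -0.15]
 turn first [-0.001 -0.    -0.   ] then shift [23.28 -9.86  0.06]
 turn first [0. 0. 0.] then shift [ 0.  -0.  17.5]
 turn first [0. 0. 0.] then shift [ -0.    0.  -14.5]
 turn first [0. 0. 0.] then shift [ 43.98 -59.06  -0.  ]
 turn first [0. 0. 0.] then shift [ 0.  -0.  13.8]
```

Request:
send_rows --series '[[[4.66,-1.97,0,0,0,0,1],[4.66,-1.97,0,0,0,0,1],[4.66,-1.97,0,0,0,0,1],[4.66,-1.97,0,0,0,0,1],[4.64,-1.98,0,0,0,0,1],[0,0,4,0,0,0,1],[0,0,2,0,0,0,1],[0,0,0,0,0,0,1]]]' --force 60

```text
time: 1.25
eef_pos: [0.4648, -0.4105, 0.1687]
tcp_rot: [0.973, 0.229, -0.001, -0.002]
contact_force: [0.6, -0.5, -0.0]
opening: 1.002
finger_force: 0.0
```

```bash
python3 g.py .466,-.411,.055,.464
python3 - <<'E'
from h import *
a=ctrl.read_camera('top');b=ctrl.read_camera('scene')
A=crop(a['img'][:,:,::-1].copy(),370,170,80,80,5);B=crop(b['img'][:,:,::-1].copy(),340,130,80,80,5)
cv2.imwrite('pics/b1.png',np.hstack([A,B]))
E
```

```text
t 1.25 p [ 0.4648 -0.4105  0.1687] open 1.002 F [ 0.6 -0.5 -0. ] q [-0.89  0.23  1.77 -0.    1.15  0.22]
 turn first [-0.005  0.001 -0.001] then shift [ 0.08  0.09 11.37]
```

View pics/b1.png

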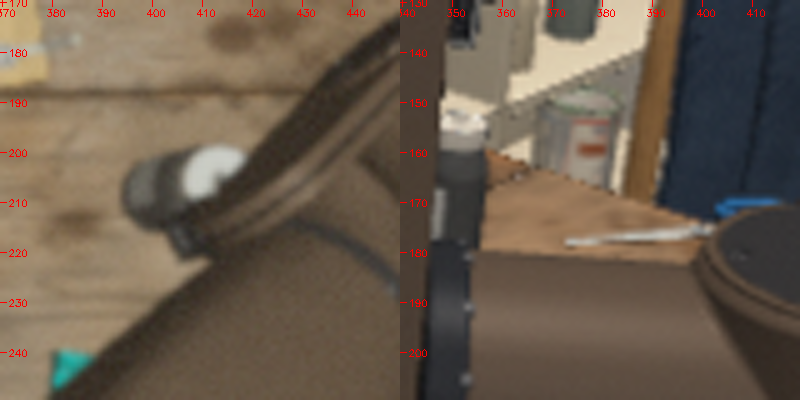

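The arm hides the top camera's view, but the bottle cap at (412,205) sits where it was measured. I'll descend and grip.

Request:
send_rows --series '[[[0,0.2,3.5,0,0,0,1],[0,0,3,0,0,0,1],[0,0,2.5,0,0,0,1],[0,0,1.5,0,0,0,1],[0,0,0.9,0,0,0,1],[0,0,0,0,0,0,1],[0,0,0,0,0,0,-1],[0,0,0,0,0,0,-1],[0,0,0,0,0,0,-1],[0,0,0,0,0,0,-1]]]' --force 60

```text
time: 2.6
eef_pos: [0.4676, -0.4138, 0.0588]
tcp_rot: [0.973, 0.23, 0.0, 0.001]
contact_force: [-0.1, 0.9, 5.3]
opening: 0.519
finger_force: 61.8
```

Request:
send_rows --series '[[[0,0,0,0,0,0,-1],[0,0,0,0,0,0,-1],[0,0,-0.5,0,0,0,-1],[0,0,-1.5,0,0,0,-1],[0,0,-3,0,0,0,-1],[0,0,-3.5,0,0,0,-1],[0,0,-3.5,0,0,0,-1],[0,0,-3,0,0,0,-1]]]'

```text
time: 3.6
eef_pos: [0.4669, -0.4131, 0.2093]
tcp_rot: [0.973, 0.23, 0.0, 0.0]
contact_force: [0.1, 0.8, -1.9]
opening: 0.518
finger_force: 61.4
```

```bash
python3 g.py .595,.314,.21,.464 .595,.314,.065,.464
```

```text
t 3.60 p [ 0.4669 -0.4131  0.2093] open 0.518 F [ 0.1  0.8 -1.9] q [-0.89  0.19  1.73 -0.    1.22  0.22]
 turn first [ 0.001 -0.    -0.   ] then shift [ 43.99 -59.29  -0.07]
 turn first [0. 0. 0.] then shift [ 0.  -0.  14.5]
```

Request:
send_rows --series '[[[1.5,-2,0,0,0,0,-1],[2.5,-3.4,0,0,0,0,-1],[3,-4.05,0,0,0,0,-1],[3,-4.05,0,0,0,0,-1],[3,-4.05,0,0,0,0,-1],[3,-4.05,0,0,0,0,-1],[3,-4.05,0,0,0,0,-1],[3,-4.05,0,0,0,0,-1],[3,-4.05,0,0,0,0,-1],[3,-4.05,0,0,0,0,-1]]]'

```text
time: 4.85
eef_pos: [0.5463, 0.0532, 0.2053]
tcp_rot: [0.973, 0.23, -0.002, -0.001]
contact_force: [1.2, -0.1, -2.4]
opening: 0.515
finger_force: 61.5
```

Request:
send_rows --series '[[[3,-4.05,0,0,0,0,-1],[3,-4.05,0,0,0,0,-1],[3,-4.05,0,0,0,0,-1],[3,-4.05,0,0,0,0,-1],[2.5,-3.3,0,0,0,0,-1],[1.5,-2,0,0,0,0,-1],[0,0,0,0,0,0,-1],[0,0,0,0,0,0,-1]]]'

```text
time: 5.85
eef_pos: [0.5937, 0.3139, 0.2057]
tcp_rot: [0.973, 0.23, -0.002, 0.0]
contact_force: [-0.0, -0.5, -1.9]
opening: 0.514
finger_force: 61.5
```

```bash
python3 g.py .595,.314,.065,.464
python3 - <<'E'
from h import *
a=ctrl.read_camera('top');b=ctrl.read_camera('scene')
A=crop(a['img'][:,:,::-1].copy(),130,140,80,80,5);B=crop(b['img'][:,:,::-1].copy(),110,150,80,120,5)
cv2.imwrite('pics/b2.png',np.hstack([cv2.copyMakeBorder(A,0,200,0,0,0),B]))
E
```

```text
t 5.85 p [0.5937 0.3139 0.2057] open 0.514 F [-0.  -0.5 -1.9] q [ 0.34  0.3   1.61 -0.    1.24  1.44]
 turn first [-0.     0.003  0.   ] then shift [ 0.12  0.05 14.07]
```

View pics/b2.png

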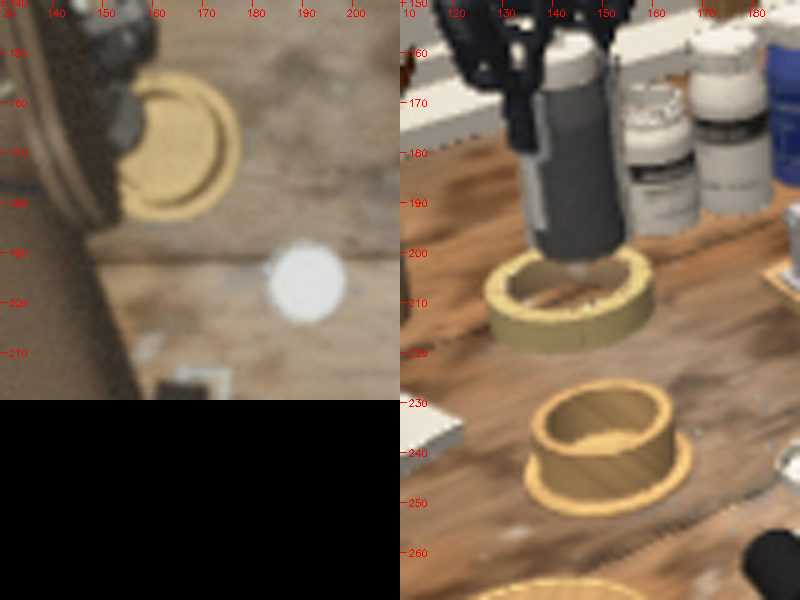

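The scene view shows the bottle held upright, its base at about (146,199), with the well's rim centre at about (150,233). I'll compare these against projections.

Run:
```python
from h import *
b=ctrl.read_camera('scene')
print(proj(b,[.5937,.3139,.148]),'bottle axis',proj(b,[.5937,.3139,.038]),'seen rim 149.9,233.3; foot',proj(b,[.5937,.3139,.0]))
for dx,dy in((.01,0),(0,.01)): print(proj(b,[.5937+dx,.3139+dy,.038]))
a=ctrl.read_camera('top'); print(proj(a,[.5937,.3139,.002]),proj(a,[.5937,.3139,.006]),proj(a,[.5937,.3139,.038]))
```

```text
[144.97636695 197.97276446] bottle axis [150.19518721 233.08685885] seen rim 149.9,233.3; foot [151.88861009 244.48081531]
[148.41435554 231.6061808 ]
[146.91551556 234.44020801]
[162.96865461 169.90065735] [162.66962872 169.7280318 ] [160.21194051 168.30922561]
```

Request:
send_rows --series '[[[0.1,0,4,0,0,0,-1],[0,0,4,0,0,0,-1],[0,0,3,0,0,0,-1],[0,0,1.5,0,0,0,-1],[0,0,0.8,0,0,0,-1],[0,0,0.5,0,0,0,-1],[0,0,0.2,0,0,0,-1],[0,0,0,0,0,0,-1]]]'

```text
time: 7.05
eef_pos: [0.5966, 0.3147, 0.0681]
tcp_rot: [0.973, 0.23, 0.001, -0.0]
contact_force: [-0.7, -0.7, -1.1]
opening: 0.513
finger_force: 61.5
```

Lower the last 3 mm, release gently and rise.

Request:
send_rows --series '[[[0,0,0.2,0,0,0,-1],[0,0,0.1,0,0,0,-1],[0,0,0,0,0,0,0.2],[0,0,0,0,0,0,0.4],[0,0,0,0,0,0,0.6],[0,0,0,0,0,0,0.6],[0,0,-1,0,0,0,0.6],[0,0,-3,0,0,0,0.6],[0,0,-5,0,0,0,0.6],[0,0,-5,0,0,0,0.8]]]'

```text
time: 8.3
eef_pos: [0.596, 0.3144, 0.2063]
tcp_rot: [0.973, 0.23, 0.0, -0.0]
contact_force: [0.5, 0.4, 1.4]
opening: 0.9
finger_force: 0.0
```

```bash
python3 g.py .595,.316,.21,1.794 .4315,.0118,.21,1.794 .4315,.0118,.004,1.794
```

```text
t 8.30 p [0.596  0.3144 0.2063] open 0.900 F [0.5 0.4 1.4] q [ 0.34  0.3   1.6  -0.    1.24  1.44]
 turn first [ 0.   -0.   -1.33] then shift [ 0.17 -0.06 -0.37]
 turn first [0. 0. 0.] then shift [-26.05 -22.68  -0.  ]
 turn first [0. 0. 0.] then shift [ 0.  -0.  20.6]
```

Request:
send_rows --series '[[[0,0,0,0,0,-0.166,0.8],[0,0,0,0,0,-0.166,0.8],[0,0,0,0,0,-0.166,1],[0,0,0,0,0,-0.166,1],[0,0,0,0,0,-0.166,1],[0,0,0,0,0,-0.166,1],[0,0,0,0,0,-0.166,1],[0,0,0,0,0,-0.168,1]]]'

```text
time: 9.3
eef_pos: [0.5962, 0.3146, 0.2053]
tcp_rot: [0.622, 0.783, 0.0, 0.0]
contact_force: [0.0, -0.2, -0.1]
opening: 0.998
finger_force: 0.0
```

Request:
send_rows --series '[[[-3.7,-3.25,0,0,0,0,1],[-3.7,-3.25,0,0,0,0,1],[-3.7,-3.25,0,0,0,0,1],[-3.7,-3.25,0,0,0,0,1],[-3.7,-3.25,2,0,0,0,1],[-3.7,-3.25,3,0,0,0,1],[-3.68,-3.24,4,0,0,0,1],[0,0,4,0,0,0,1],[0,0,0,0,0,0,1]]]'

```text
time: 10.42
eef_pos: [0.4294, 0.0124, 0.0728]
tcp_rot: [0.625, 0.781, -0.001, -0.003]
contact_force: [1.0, 0.4, -0.7]
opening: 0.998
finger_force: 0.0
```

```bash
python3 g.py .4315,.0118,.004,1.794
```

```text
t 10.43 p [0.4294 0.0124 0.0728] open 0.998 F [ 1.   0.4 -0.7] q [-0.21 -0.06  2.27  0.    0.93 -0.43]
 turn first [-0.006 -0.003 -0.002] then shift [-0.1   0.2   6.88]
```

Request:
send_rows --series '[[[-0.1,0.2,2.5,0,0,0,1],[0,0,2,0,0,0,1],[0,0,1.2,0,0,0,1],[0,0,0.7,0,0,0,1],[0,0,0.3,0,0,0,1],[0,0,0,0,0,0,1]]]'

```text
time: 11.18
eef_pos: [0.4344, 0.0118, 0.0082]
tcp_rot: [0.624, 0.781, 0.0, 0.0]
contact_force: [0.1, 0.2, -0.1]
opening: 0.999
finger_force: 0.0
```

```bash
python3 g.py .4315,.0118,.004,1.794
python3 - <<'E'
from h import *
a=ctrl.read_camera('top');b=ctrl.read_camera('scene')
A=crop(a['img'][:,:,::-1].copy(),215,180,80,70,5);B=crop(b['img'][:,:,::-1].copy(),235,190,80,70,5)
cv2.imwrite('pics/l1.png',np.hstack([A,B]))
E
```

```text
t 11.18 p [0.4344 0.0118 0.0082] open 0.999 F [ 0.1  0.2 -0.1] q [-0.21  0.08  2.28  0.    0.77 -0.43]
 turn first [ 0.001  0.    -0.   ] then shift [ 0.06 -0.28  0.42]
```

View pics/l1.png

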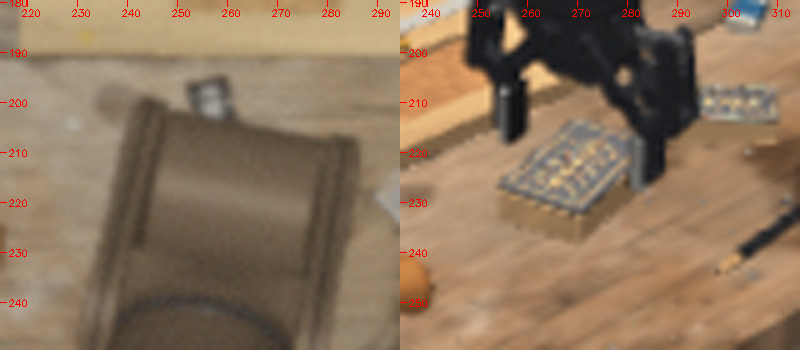

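The scene view shows the fingers straddling the large block, carved face up at (268,220). I'll lower 4 mm and grip.

Request:
send_rows --series '[[[0,-0.2,0.4,0,0,0,1],[0,0,0,0,0,0,-1],[0,0,0,0,0,0,-1],[0,0,0,0,0,0,-1],[0,0,0,0,0,0,-1],[0,0,0,0,0,0,-1]]]' --force 60

```text
time: 12.02
eef_pos: [0.4327, 0.0112, 0.0044]
tcp_rot: [0.624, 0.781, 0.0, 0.0]
contact_force: [-0.4, -0.1, 6.3]
opening: 0.645
finger_force: 63.2
```

Request:
send_rows --series '[[[0,0,-0.5,0,0,0,-1],[0,0,-1.5,0,0,0,-1],[0,0,-3,0,0,0,-1],[0,0,-4,0,0,0,-1],[0,0,0,0,0,0,-1]]]'

```text
time: 12.65
eef_pos: [0.4347, 0.0109, 0.0977]
tcp_rot: [0.624, 0.781, 0.002, 0.004]
contact_force: [0.1, -0.1, -0.9]
opening: 0.642
finger_force: 62.9
```

```bash
python3 - <<'E'
from m import *; import json
po=json.load(open('poses.json'));print('recess',tf(po['board'],[-35,0,5]),'ptr,stop',tf(po['board'],[[20,-4,12],[60,-70.,58]]))
E
python3 g.py .4315,.0118,.1,1.5564 .5867,-.0039,.1,1.5564 .5867,-.0039,.01,1.5564
```

```text
recess [[ 0.58720205 -0.00391941  0.005     ]] ptr,stop [[ 0.6421389  -0.00870927  0.012     ]
 [ 0.68118644 -0.07527721  0.058     ]]
t 12.65 p [0.4347 0.0109 0.0977] open 0.642 F [ 0.1 -0.1 -0.9] q [-0.21 -0.1   2.26  0.    0.98 -0.43]
 turn first [0.008 0.003 0.238] then shift [ 0.08 -0.33 -0.23]
 turn first [0. 0. 0.] then shift [-1.35 15.54  0.  ]
 turn first [0. 0. 0.] then shift [ 0. -0.  9.]
```

Request:
send_rows --series '[[[0,0,0,0,0,0.119,-1],[0,0,0,0,0,0.119,-1],[-0.3,3.8,0,0,0,0,-1],[-0.4,3.8,0,0,0,0,-1],[-0.4,3.8,0,0,0,0,-1],[-0.3,3.8,2,0,0,0,-1],[0,0,2,0,0,0,-1],[0,0,1,0,0,0,-1],[0,0,0,0,0,0,-1],[0,0,0,0,0,0,-1]]]'

```text
time: 13.9
eef_pos: [0.5836, -0.0048, 0.0444]
tcp_rot: [0.712, 0.702, 0.0, 0.0]
contact_force: [0.2, 0.9, -1.1]
opening: 0.644
finger_force: 63.0
```

```bash
python3 g.py .587,-.0047,.01,1.5564
python3 - <<'E'
from h import *
a=ctrl.read_camera('top');b=ctrl.read_camera('scene')
A=crop(a['img'][:,:,::-1].copy(),225,130,80,75,5);B=crop(b['img'][:,:,::-1].copy(),210,160,80,75,5)
cv2.imwrite('pics/l2.png',np.hstack([A,B]))
E
```

```text
t 13.90 p [ 0.5836 -0.0048  0.0444] open 0.644 F [ 0.2  0.9 -1.1] q [-0.18  0.31  1.92  0.    0.91 -0.17]
 turn first [ 0.001  0.    -0.   ] then shift [0.01 0.34 3.44]
```

View pics/l2.png

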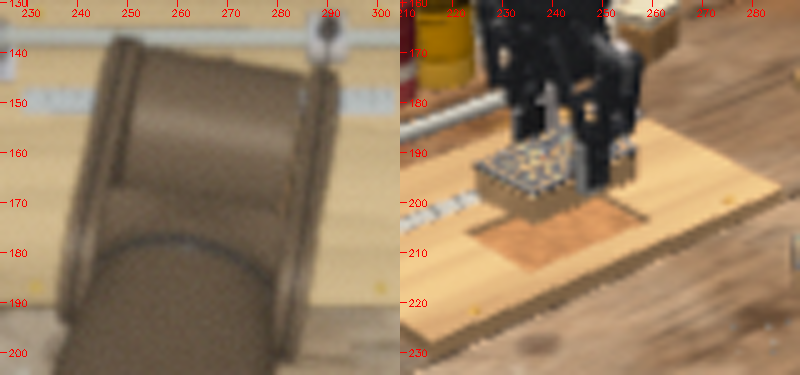

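The block hangs over the recess with its sides parallel to it. I'll lower it in and release.

Request:
send_rows --series '[[[0,0.34,1.2,0,0,0,-1],[0,0,1,0,0,0,-1],[0,0,0.7,0,0,0,-1],[0,0,0.4,0,0,0,-1],[0,0,0,0,0,0,-1]]]'

```text
time: 14.62
eef_pos: [0.5863, -0.0048, 0.012]
tcp_rot: [0.712, 0.702, -0.001, -0.002]
contact_force: [-8.8, -0.4, 11.0]
opening: 0.645
finger_force: 76.2
```

Request:
send_rows --series '[[[0,0,-0.4,0,0,0,-1],[0,-0.4,0,0,0,0,-1],[0,0,0.3,0,0,0,-1],[0,0,0.1,0,0,0,-1],[0,0,0,0,0,0,-1]]]'

```text
time: 15.25
eef_pos: [0.5832, -0.0049, 0.0105]
tcp_rot: [0.712, 0.702, -0.0, -0.0]
contact_force: [-0.4, 0.6, -1.6]
opening: 0.641
finger_force: 63.6
```

Request:
send_rows --series '[[[0,0,0.1,0,0,0,-1],[0,0,0,0,0,0,-1]]]'

```text
time: 15.5
eef_pos: [0.5833, -0.0049, 0.0097]
tcp_rot: [0.712, 0.702, -0.0, -0.0]
contact_force: [0.3, 0.1, -1.5]
opening: 0.644
finger_force: 63.6
```

Request:
send_rows --series '[[[0,0,0,0,0,0,0.45],[0,0,0,0,0,0,0.6],[0,0,0,0,0,0,0.7],[0,0,-1.5,0,0,0,0.7],[0,0,-3,0,0,0,0.7],[0,0,-5,0,0,0,0.7],[0,0,-5,0,0,0,1]]]'

```text
time: 16.38
eef_pos: [0.5843, -0.005, 0.1577]
tcp_rot: [0.712, 0.702, 0.001, 0.001]
contact_force: [0.1, 0.2, 0.4]
opening: 0.998
finger_force: 0.0
```

```bash
python3 g.py .58,-.0049,.15,-.083 .4116,-.2404,.15,-.083 .4116,-.2404,.016,-.083
```

```text
t 16.38 p [ 0.5843 -0.005   0.1577] open 0.998 F [0.1 0.2 0.4] q [-0.18  0.16  1.87  0.    1.11 -0.17]
 turn first [ 0.003 -0.003  1.639] then shift [-0.43  0.03  0.77]
 turn first [0. 0. 0.] then shift [-14.83  24.87   0.  ]
 turn first [0. 0. 0.] then shift [-0.  -0.  13.4]
```

Request:
send_rows --series '[[[0,0,0,0,0,0.182,1],[0,0,0,0,0,0.182,1],[0,0,0,0,0,0.182,1],[0,0,0,0,0,0.182,1],[0,0,0,0,0,0.182,1],[0,0,0,0,0,0.182,1],[0,0,0,0,0,0.182,1],[0,0,0,0,0,0.182,1],[0,0,0,0,0,0.182,1]]]'

```text
time: 17.5
eef_pos: [0.5846, -0.005, 0.1566]
tcp_rot: [0.999, -0.044, 0.002, 0.0]
contact_force: [-0.4, 0.2, -1.5]
opening: 1.002
finger_force: 0.0
```

Request:
send_rows --series '[[[-2.54,4.15,0,0,0,0,1],[-2.54,4.15,0,0,0,0,1],[-2.54,4.15,0,0,0,0,1],[-2.54,4.15,0,0,0,0,1],[-2.54,4.15,0,0,0,0,1],[-2.54,4.15,2,0,0,0,1],[0,0,4,0,0,0,1],[0,0,0,0,0,0,1]]]'

```text
time: 18.5
eef_pos: [0.4096, -0.24, 0.0933]
tcp_rot: [0.999, -0.042, -0.001, -0.001]
contact_force: [0.3, -0.7, -0.3]
opening: 1.004
finger_force: 0.0
```

```bash
python3 g.py .4116,-.2404,.016,-.083
```

```text
t 18.50 p [ 0.4096 -0.24    0.0933] open 1.004 F [ 0.3 -0.7 -0.3] q [-0.74  0.01  2.16  0.    0.97  0.91]
 turn first [-0.003  0.003 -0.001] then shift [0.2  0.02 7.73]
```

Request:
send_rows --series '[[[0.1,0,3,0,0,0,1],[0,0,2.5,0,0,0,0.6],[0,0,1.4,0,0,0,0.3],[0,0,0.6,0,0,0,0.1],[0,0,0,0,0,0,0.1],[0,0,0,0,0,0,-1],[0,0,0,0,0,0,-1],[0,0,0,0,0,0,-1],[0,0,0,0,0,0,-1]]]' --force 60

```text
time: 19.62
eef_pos: [0.4128, -0.2414, 0.021]
tcp_rot: [0.999, -0.041, 0.001, 0.001]
contact_force: [0.3, 1.3, 6.2]
opening: 0.232
finger_force: 59.1
```

Request:
send_rows --series '[[[0,0,-0.5,0,0,0,-1],[0,0,-2,0,0,0,-1],[0,0,-3.5,0,0,0,-1],[0,0,-4,0,0,0,-1],[0,0,-4,0,0,0,-1],[0,0,0,0,0,0,-1]]]'

```text
time: 20.38
eef_pos: [0.4134, -0.2419, 0.163]
tcp_rot: [0.999, -0.041, 0.003, 0.002]
contact_force: [-0.7, 0.4, -2.4]
opening: 0.232
finger_force: 58.3
```

```bash
python3 g.py .4587,.4263,.157,-.083 .4587,.4263,.024,-.083
```

```text
t 20.38 p [ 0.4134 -0.2419  0.163 ] open 0.232 F [-0.7  0.4 -2.4] q [-0.74 -0.09  2.11 -0.    1.11  0.91]
 turn first [ 0.004 -0.006  0.001] then shift [ -1.02 -66.97   0.6 ]
 turn first [0. 0. 0.] then shift [-0.  -0.  13.3]
```

Request:
send_rows --series '[[[0.5,-4.78,0,0,0,0,-1],[0.5,-4.78,0,0,0,0,-1],[0.5,-4.78,0,0,0,0,-1],[0.5,-4.78,0,0,0,0,-1],[0.5,-4.78,0,0,0,0,-1],[0.5,-4.78,0,0,0,0,-1],[0.5,-4.78,0,0,0,0,-1],[-0.65,-4.78,0,0,0,0,-1],[-0.65,-4.78,0,0,0,0,-1],[-0.65,-4.78,0,0,0,0,-1]]]'

```text
time: 21.62
eef_pos: [0.4648, 0.2356, 0.1571]
tcp_rot: [0.999, -0.041, -0.002, 0.001]
contact_force: [-0.2, 0.4, -1.6]
opening: 0.233
finger_force: 58.5
```

Request:
send_rows --series '[[[-0.65,-4.78,0,0,0,0,-1],[-0.65,-4.78,0,0,0,0,-1],[-0.65,-4.78,0,0,0,0,-1],[-0.65,-4.8,2,0,0,0,-1],[0,0,4,0,0,0,-1],[0,0,0,0,0,0,-1],[0,0,0,0,0,0,-1]]]'

```text
time: 22.5
eef_pos: [0.4562, 0.4268, 0.0993]
tcp_rot: [0.999, -0.041, -0.001, 0.0]
contact_force: [0.4, 0.3, -1.0]
opening: 0.229
finger_force: 58.7
```

```bash
python3 g.py .4595,.4253,.026,-.083
python3 - <<'E'
from h import *
a=ctrl.read_camera('top');b=ctrl.read_camera('scene')
A=crop(a['img'][:,:,::-1].copy(),90,180,80,75,5);B=crop(b['img'][:,:,::-1].copy(),90,230,80,75,5)
cv2.imwrite('pics/d2.png',np.hstack([A,B])); X=ctrl.get_state()['eef_pos']
print([proj(b,[X[0],X[1],z]).round(1) for z in (X[2]-.02,.016)])
E
```

```text
t 22.50 p [0.4562 0.4268 0.0993] open 0.229 F [ 0.4  0.3 -1. ] q [ 0.59  0.31  1.8  -0.    1.03  2.24]
 turn first [0.001 0.001 0.   ] then shift [0.34 0.12 7.33]
[array([132.9, 259.7]), array([136.8, 281.8])]
```

View pics/d2.png

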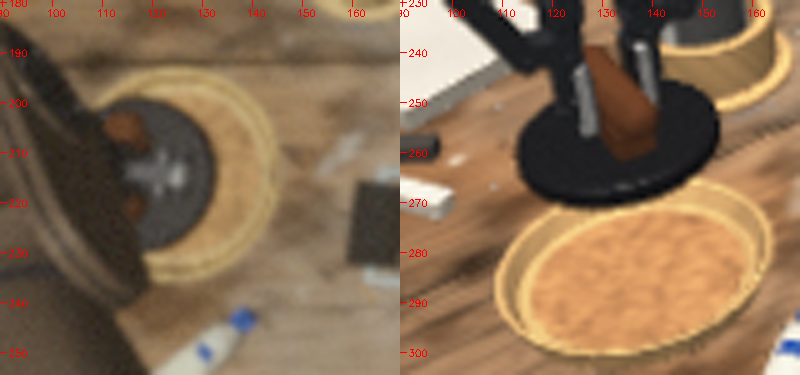

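The scene view shows the baren level, centred at (133,258) over the dish at (136,283), which matches the prediction. I'll lower and release.

Request:
send_rows --series '[[[0.3,0,3,0,0,0,-1],[0,0,2,0,0,0,-1],[0,0,1.2,0,0,0,-1],[0,0,0.7,0,0,0,-1],[0,0,0.3,0,0,0,-1],[0,0,0,0,0,0,-1]]]'

```text
time: 23.35
eef_pos: [0.4597, 0.4273, 0.0282]
tcp_rot: [0.999, -0.041, 0.0, -0.0]
contact_force: [0.5, 0.3, -1.4]
opening: 0.235
finger_force: 58.7
```

Request:
send_rows --series '[[[0,0,0.2,0,0,0,-1],[0,0,0,0,0,0,-1],[0,0,0,0,0,0,-0.2],[0,0,0,0,0,0,0],[0,0,0,0,0,0,0.1],[0,0,-1.5,0,0,0,0.1],[0,0,-3.5,0,0,0,0.1],[0,0,-5,0,0,0,1],[0,0,-5,0,0,0,1]]]'

```text
time: 24.48
eef_pos: [0.4594, 0.4271, 0.1784]
tcp_rot: [0.999, -0.041, 0.0, -0.0]
contact_force: [-0.4, -0.5, -0.1]
opening: 0.943
finger_force: 0.0
```

Run:
```python
from m import *; import json
from g import go
po=json.load(open('poses.json')); b=po['brayer']; r=po['rest']
g=tf(b,[-26,0,0])[0]; h=tf(r,[-26,0,0])[0]; print(g,h)
f=b[2]
go((.459,.4263,.17,f),(*g[:2],.17,f),(*g[:2],.004,f),(*g[:2],.17,r[2]),(*h[:2],.17,r[2]),(*h[:2],.035,r[2]))
a=ctrl.read_camera('top');b=ctrl.read_camera('scene')
A=crop(a['img'][:,:,::-1].copy(),155,200,65,50,6);B=crop(b['img'][:,:,::-1].copy(),90,230,80,60,5)
cv2.imwrite('pics/d3.png',np.hstack([A,B]))
```

```text
[0.41714661 0.21808373 0.        ] [ 0.58888125 -0.31379244  0.        ]
t 24.48 p [0.4594 0.4271 0.1784] open 0.943 F [-0.4 -0.5 -0.1] q [0.59 0.23 1.75 0.   1.17 2.24]
 turn first [ 0.000e+00 -1.000e-03 -1.547e+00] then shift [-0.09 -0.03  0.84]
 turn first [0. 0. 0.] then shift [-21.15  -1.97  -0.  ]
 turn first [0. 0. 0.] then shift [ 0.  -0.  16.6]
 turn first [-0.    -0.     1.351] then shift [  0.    0.  -16.6]
 turn first [0. 0. 0.] then shift [10.99 54.8   0.  ]
 turn first [0. 0. 0.] then shift [-0.  -0.  13.5]
```

View pics/d3.png

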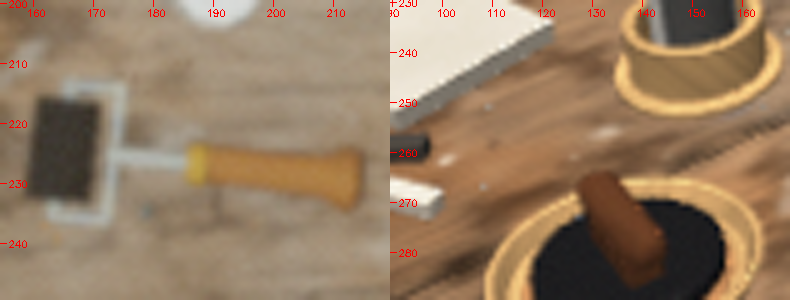

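The baren is settled grip-up in its dish at (155,275), and the bottle stands in the well. The brayer's handle runs from (186,227) to (215,229), which agrees with the earlier pose. Next is the brayer.

Request:
send_rows --series '[[[0,0,0,0,0,-0.172,1],[0,0,0,0,0,-0.172,1],[0,0,0,0,0,-0.172,1],[0,0,0,0,0,-0.172,1],[0,0,0,0,0,-0.172,1],[0,0,0,0,0,-0.172,1],[0,0,0,0,0,-0.172,1],[0,0,0,0,0,-0.172,1],[0,0,0,0,0,-0.172,1]]]'

```text
time: 25.7
eef_pos: [0.4593, 0.4271, 0.1762]
tcp_rot: [0.741, 0.671, 0.0, -0.0]
contact_force: [0.3, 0.5, 0.5]
opening: 1.001
finger_force: 0.0
```

Request:
send_rows --series '[[[-4.22,-0.41,0,0,0,0,1],[-4.22,-0.41,0,0,0,0,1],[-4.22,-0.41,0,0,0,0,1],[-4.22,-0.41,0,0,0,0,1],[-4.22,-0.41,3,0,0,0,1],[0,0,4,0,0,0,1],[0,0,3,0,0,0,1],[0,0,0,0,0,0,1]]]'

```text
time: 26.7
eef_pos: [0.4148, 0.2187, 0.0739]
tcp_rot: [0.743, 0.669, -0.002, -0.001]
contact_force: [-0.1, 0.1, -0.7]
opening: 1.001
finger_force: 0.0
```

```bash
python3 g.py .4163,.219,.005,1.463
```

```text
t 26.70 p [0.4148 0.2187 0.0739] open 1.001 F [-0.1  0.1 -0.7] q [0.27 0.03 2.18 0.   0.93 0.37]
 turn first [-0.005  0.002  0.002] then shift [0.05 0.14 6.89]
```

Request:
send_rows --series '[[[0,0,3,0,0,0,1],[0,0,2,0,0,0,1],[0,0,1.1,0,0,0,1],[0,0,0.6,0,0,0,1],[0,0,0.1,0,0,0,1],[0,0,0,0,0,0,-1],[0,0,0,0,0,0,-1],[0,0,0,0,0,0,-1],[0,0,0,0,0,0,-1],[0,0,0,0,0,0,-1]]]' --force 100

```text
time: 27.95
eef_pos: [0.4175, 0.2195, 0.0084]
tcp_rot: [0.743, 0.669, 0.0, 0.0]
contact_force: [0.3, -0.9, 4.5]
opening: 0.222
finger_force: 98.7
```

Request:
send_rows --series '[[[0,0,0,0,0,0,-1],[0,0,0,0,0,0,-1]]]'

```text
time: 28.2
eef_pos: [0.4175, 0.2195, 0.0084]
tcp_rot: [0.743, 0.669, 0.0, 0.0]
contact_force: [-0.0, -1.2, 5.2]
opening: 0.218
finger_force: 98.9
```

Request:
send_rows --series '[[[0,0,-0.5,0,0,0,-1],[0,0,-1.5,0,0,0,-1],[0,0,-3.5,0,0,0,-1],[0,0,-4,0,0,0,-1],[0,0,-4,0,0,0,-1],[0,0,-3,0,0,0,-1],[0,0,0,0,0,0.1,-1],[0,0,0,0,0,0.156,-1],[0,0,0,0,0,0.156,-1],[0,0,0,0,0,0.156,-1]]]'

```text
time: 29.45
eef_pos: [0.4163, 0.2194, 0.173]
tcp_rot: [0.902, 0.432, -0.0, -0.0]
contact_force: [-0.4, -0.6, -2.5]
opening: 0.22
finger_force: 98.2
```

Request:
send_rows --series '[[[0,0,0,0,0,0.156,-1],[0,0,0,0,0,0.156,-1],[0,0,0,0,0,0.156,-1],[0,0,0,0,0,0.156,-1],[0,0,0,0,0,0.156,-1],[0,0,0,0,0,0,-1]]]'

```text
time: 30.2
eef_pos: [0.4164, 0.2194, 0.173]
tcp_rot: [0.998, 0.06, -0.0, -0.0]
contact_force: [0.3, -0.1, -1.7]
opening: 0.218
finger_force: 98.2
```

```bash
python3 g.py .5889,-.3138,.17,.1144 .5889,-.3138,.0394,.1144
```

```text
t 30.20 p [0.4164 0.2194 0.173 ] open 0.218 F [ 0.3 -0.1 -1.7] q [ 0.27 -0.12  2.12  0.    1.14  1.72]
 turn first [-0.     0.     0.005] then shift [11.05 54.94  0.3 ]
 turn first [0. 0. 0.] then shift [-0.   -0.   13.06]
```

Request:
send_rows --series '[[[0.6,2.5,0,0,0,0.005,-1],[0.92,4.58,0,0,0,0,-1],[0.92,4.58,0,0,0,0,-1],[0.92,4.58,0,0,0,0,-1],[0.92,4.58,0,0,0,0,-1],[0.92,4.58,0,0,0,0,-1],[0.92,4.58,0,0,0,0,-1],[0.92,4.58,0,0,0,0,-1],[0.92,4.58,0,0,0,0,-1],[0.92,4.58,0,0,0,0,-1]]]'

```text
time: 31.45
eef_pos: [0.5546, -0.2063, 0.1729]
tcp_rot: [0.998, 0.058, -0.0, -0.0]
contact_force: [-0.1, 0.4, -0.8]
opening: 0.221
finger_force: 98.3
```

Request:
send_rows --series '[[[0.92,4.58,0,0,0,0,-1],[0.92,4.58,0,0,0,0,-1],[0.6,2.5,0,0,0,0,-1],[0,0,2,0,0,0,-1],[0,0,2,0,0,0,-1],[0,0,0,0,0,0,-1],[0,0,0,0,0,0,-1]]]'

```text
time: 32.33
eef_pos: [0.5917, -0.317, 0.1325]
tcp_rot: [0.998, 0.057, -0.0, -0.0]
contact_force: [0.9, 0.8, -0.2]
opening: 0.22
finger_force: 98.3
```

```bash
cat > v.py <<'E'
from m import *; import json
from g import go
r=json.load(open('poses.json'))['rest']
h=tf(r,[-26,0,0])[0]
go((*h[:2],.0394,r[2]))
a=ctrl.read_camera('top');b=ctrl.read_camera('scene')
po={'rest':r}
A=draw(a['img'][:,:,::-1].copy(),a,po,(340,110,65,110),5.4);B=draw(b['img'][:,:,::-1].copy(),b,po,(270,120,80,75),5.4)
H=594; f=lambda o:cv2.copyMakeBorder(o,0,H-o.shape[0],0,0,0)
cv2.imwrite('pics/r2.png',np.hstack([f(A),f(B)]))
E
python3 v.py
```

```text
t 32.33 p [ 0.5917 -0.317   0.1325] open 0.220 F [ 0.9  0.8 -0.2] q [-0.64  0.37  1.66  0.    1.11  0.81]
 turn first [-0.001  0.001 -0.   ] then shift [-0.25 -0.35  9.31]
```

View pics/r2.png

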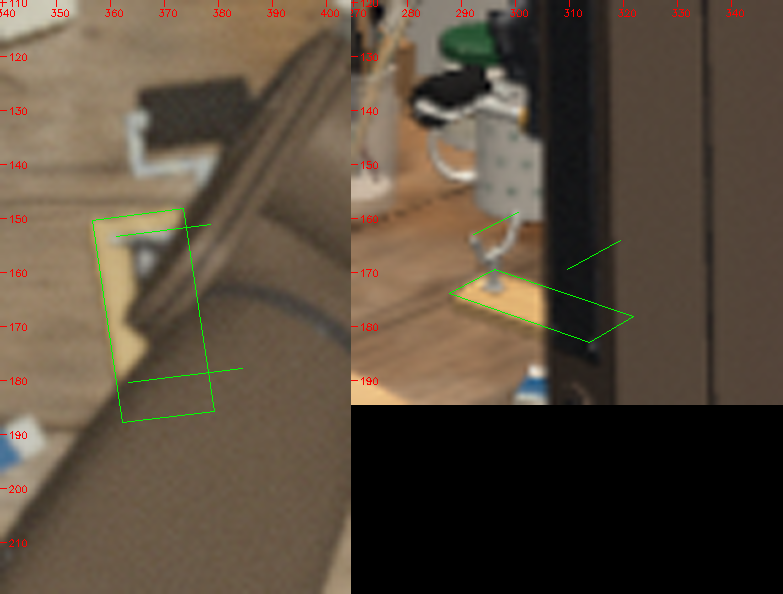

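The narrow fork, at (366,155), is under the neck, the yaw matches the rest, and the scene overlay of the forks fits. I'll correct the offset and lower carefully.

Request:
send_rows --series '[[[-0.4,-0.35,0,0,0,0,-1],[0,0,2.5,0,0,0,-1],[0,0,2.5,0,0,0,-1],[0,0,1.5,0,0,0,-1],[0,0,0,0,0,0,-1],[0,0,0,0,0,0,-1]]]'

```text
time: 33.17
eef_pos: [0.5882, -0.3155, 0.0691]
tcp_rot: [0.998, 0.056, 0.001, 0.001]
contact_force: [0.4, -0.4, -1.4]
opening: 0.217
finger_force: 98.4
```

```bash
python3 g.py .5874,-.3138,.0394,.1144
```

```text
t 33.17 p [ 0.5882 -0.3155  0.0691] open 0.217 F [ 0.4 -0.4 -1.4] q [-0.64  0.43  1.7   0.    1.    0.81]
 turn first [ 0.001 -0.002 -0.002] then shift [-0.06 -0.18  2.97]
```

Request:
send_rows --series '[[[0,-0.18,0.5,0,0,0,-1],[0,0,0.6,0,0,0,-1],[0,0,0.5,0,0,0,-1],[0,0,0.4,0,0,0,-1],[0,0,0,0,0,0,-1]]]'

```text
time: 33.8
eef_pos: [0.5869, -0.313, 0.0471]
tcp_rot: [0.998, 0.056, -0.0, -0.0]
contact_force: [-0.2, -0.1, -2.0]
opening: 0.221
finger_force: 98.4
```

Request:
send_rows --series '[[[0,0,0.4,0,0,0,-1],[0,0,0.2,0,0,0,-1],[0,0,0.1,0,0,0,-1],[0,0,0,0,0,0,-1]]]'

```text
time: 34.3
eef_pos: [0.5873, -0.3132, 0.0409]
tcp_rot: [0.998, 0.056, -0.0, -0.0]
contact_force: [0.1, 0.7, -1.4]
opening: 0.219
finger_force: 98.4
```

Request:
send_rows --series '[[[0,0,0.1,0,0,0,-1],[0,0,0.05,0,0,0,-1],[0,0,0,0,0,0,-1]]]'

```text
time: 34.67
eef_pos: [0.5875, -0.3134, 0.0404]
tcp_rot: [0.998, 0.056, 0.0, 0.0]
contact_force: [-2.0, 1.7, 5.7]
opening: 0.218
finger_force: 99.0
```

It is in contact and seated at the expected height. Release.

Request:
send_rows --series '[[[0,0,0,0,0,0,-0.4],[0,0,0,0,0,0,-0.2],[0,0,0,0,0,0,0.1],[0,0,0,0,0,0,0.2],[0,0,-1.5,0,0,0,0.2],[0,0,-3,0,0,0,0.2],[0,0,-5,0,0,0,0.2],[0,0,-5,0,0,0,0.2],[0,0,0,0,0,0,0.2]]]'

```text
time: 35.8
eef_pos: [0.5903, -0.3153, 0.1927]
tcp_rot: [0.998, 0.056, 0.005, 0.004]
contact_force: [0.4, -0.6, 0.5]
opening: 0.601
finger_force: 0.0
```

Run:
```python
from m import *; import json
from g import go
b=json.load(open('poses.json'))['board']
b[0]-=.003
p=tf(b,[60,-98,0])[0]; q=tf(b,[60,-4-23,0])[0]; print(p,q)
s=ctrl.get_state()['eef_pos']; f=np.pi/2+b[2]
go((*s[:2],.18,f),(*p[:2],.18,f),(*p[:2],.05,f),(*q[:2],.05,f))
```

```text
[ 0.67778411 -0.10327432  0.        ] [ 0.67880429 -0.03228165  0.        ]
t 35.80 p [ 0.5903 -0.3153  0.1927] open 0.601 F [ 0.4 -0.6  0.5] q [-0.64  0.3   1.63  0.    1.2   0.82]
 turn first [ 1.500e-02 -1.000e-03 -1.443e+00] then shift [ 0.   -0.    1.27]
 turn first [0. 0. 0.] then shift [21.33  8.44  0.  ]
 turn first [0. 0. 0.] then shift [ 0. -0. 13.]
 turn first [0. 0. 0.] then shift [ 7.1 -0.  -0. ]
```

Request:
send_rows --series '[[[0,0,0,0,0,-0.18,0.5],[0,0,0,0,0,-0.18,0.8],[0,0,0,0,0,-0.18,1],[0,0,0,0,0,-0.18,1],[0,0,0,0,0,-0.18,1],[0,0,0,0,0,-0.18,1],[0,0,0,0,0,-0.18,1],[0,0,0,0,0,-0.18,1],[0,0,0,0,0,0,1]]]' --force 20

```text
time: 36.92
eef_pos: [0.587, -0.313, 0.1839]
tcp_rot: [0.714, 0.7, -0.0, -0.0]
contact_force: [-0.1, 0.8, 0.1]
opening: 1.003
finger_force: 0.0
```

Request:
send_rows --series '[[[4.82,1.69,0,0,0,0,1],[4.82,1.69,0,0,0,0,1],[4.82,1.69,0,0,0,0,1],[4.82,1.69,0,0,0,0,1],[4.82,1.69,0,0,0,0,1],[0,0,2,0,0,0,1],[0,0,2,0,0,0,1],[0,0,0,0,0,0,1],[0,0,0,0,0,0,1]]]'

```text
time: 38.05
eef_pos: [0.6758, -0.0752, 0.144]
tcp_rot: [0.714, 0.7, -0.0, -0.0]
contact_force: [0.4, -0.7, 0.2]
opening: 1.006
finger_force: 0.0
```

```bash
python3 g.py .678,-.0755,.04,1.5564
python3 - <<'E'
from m import *; import json
po=json.load(open('poses.json'));r={'rest':po['rest']}
a=ctrl.read_camera('top');b=ctrl.read_camera('scene'); im=b['img'][:,:,::-1].copy()
A=crop(a['img'][:,:,::-1].copy(),345,115,45,80,6);B=crop(im,270,110,75,65,7)
H=480; f=lambda o:cv2.copyMakeBorder(o,0,H-o.shape[0],0,0,0)
cv2.imwrite('pics/s1.png',np.hstack([f(A),f(B)]))
E
```

```text
t 38.05 p [ 0.6758 -0.0752  0.144 ] open 1.006 F [ 0.4 -0.7  0.2] q [-0.26  0.37  1.63 -0.    1.14 -0.24]
 turn first [-0.001 -0.    -0.006] then shift [-0.03  0.22 10.4 ]
```

View pics/s1.png

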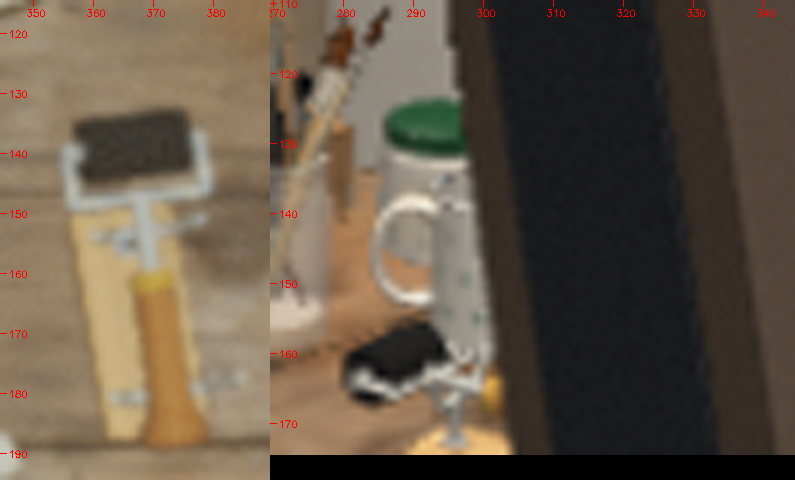

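The brayer lies in both forks, neck at (369,153) and handle at (371,180), with the roller clear. Now the collar.

Request:
send_rows --series '[[[0,0,4,0,0,0,1],[0,0,3,0,0,0,1],[0,0,2,0,0,0,1],[0,0,1.2,0,0,0,1],[0,0,0,0,0,0,1],[0,0,0,0,0,0,0]]]' --force 20

```text
time: 38.9
eef_pos: [0.6771, -0.0741, 0.0438]
tcp_rot: [0.713, 0.701, 0.001, 0.001]
contact_force: [-0.7, -0.7, 0.1]
opening: 0.815
finger_force: 0.0
```

Request:
send_rows --series '[[[0,0,0,0,0,0,-0.2],[0,0,0,0,0,0,-0.5],[0,0,0,0,0,0,-0.5],[0,0,0,0,0,0,-0.5]]]'

```text
time: 39.4
eef_pos: [0.6796, -0.074, 0.0441]
tcp_rot: [0.714, 0.701, 0.003, 0.004]
contact_force: [7.3, 0.5, -1.6]
opening: 0.365
finger_force: 24.7
```

Request:
send_rows --series '[[[0,0.25,0,0,0,0,-0.6],[0,0,0,0,0,0,-0.6],[1,0,0,0,0,0,-0.6],[1.2,0,0,0,0,0,-0.6],[1.2,0,0,0,0,0,-0.6],[1.2,0,0,0,0,0,-0.6],[1,0,0,0,0,0,-0.6],[1,0,0,0,0,0,-0.6],[0,0,0,0,0,0,-0.6],[0,0,0,0,0,0,-0.6]]]' --force 30

```text
time: 40.65
eef_pos: [0.6808, -0.007, 0.0441]
tcp_rot: [0.713, 0.701, 0.001, 0.001]
contact_force: [-0.4, 1.6, 6.0]
opening: 0.368
finger_force: 30.7
```

Request:
send_rows --series '[[[0,0,0,0,0,0,-0.1],[0,0,0,0,0,0,0.3],[0,0,0,0,0,0,0.5],[0,0,-2,0,0,0,0.5],[0,0,-5,0,0,0,0.5],[0,0,-5,0,0,0,0.5],[-5,0,-4,0,0,0,0.5],[-5,0,0,0,0,0,0.5],[-5,0,0,0,0,0,0.5],[-5,0,0,0,0,0,0.5]]]'

```text
time: 41.9
eef_pos: [0.6763, -0.2082, 0.2035]
tcp_rot: [0.713, 0.701, 0.0, 0.001]
contact_force: [0.2, 0.8, 0.7]
opening: 0.752
finger_force: 0.0
```

Request:
send_rows --series '[[[-5,0,0,0,0,0,0.5],[-4,0,0,0,0,0,0.5],[0,0,0,0,0,0,0.5]]]'

```text
time: 42.28
eef_pos: [0.6741, -0.3001, 0.2028]
tcp_rot: [0.715, 0.699, 0.0, 0.001]
contact_force: [-0.2, -0.1, 0.4]
opening: 0.751
finger_force: 0.0
```

Run:
```python
from m import *; import json
po=json.load(open('poses.json'))
a=ctrl.read_camera('top');b=ctrl.read_camera('scene')
cv2.imwrite('t1.png',a['img'][:,:,::-1]);cv2.imwrite('s1.png',b['img'][:,:,::-1])
A=crop(a['img'][:,:,::-1].copy(),240,125,50,62,8);B=crop(b['img'][:,:,::-1].copy(),200,163,49,62,8)
cv2.imwrite('pics/f1.png',np.hstack([A,B]))
```

```text
(no output)
```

View pics/f1.png

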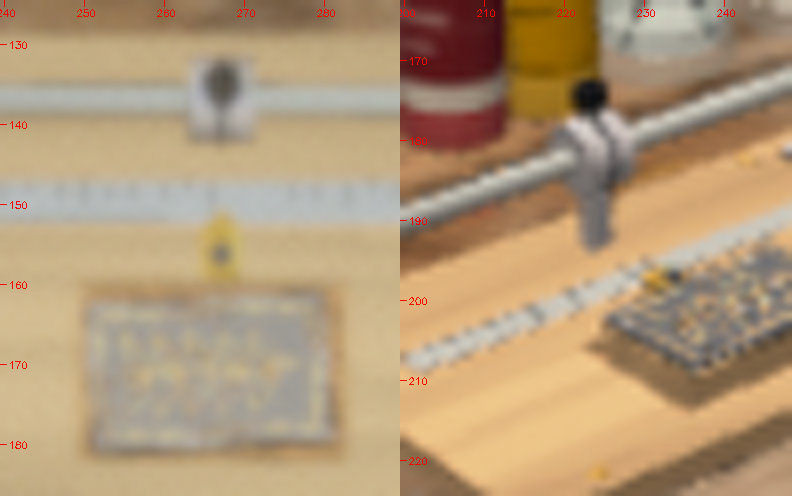

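The block is bedded face up in the recess. The collar band is at u≈267.1 and the pointer at u≈267.1 in the top view. I'll check the parallax numerically.

Run:
```python
from m import *; import json
yaw=json.load(open('poses.json'))['board'][2]
a=ctrl.read_camera('top'); im=cv2.imread('t1.png').astype(float)
# collar: bright columns just below screw, rows 138-141, above bar bg; pointer: yellow (R-B)
s=im[140:142,255:280].sum(2).mean(0); y=(im[152:159,255:280,2]-im[152:159,255:280,0]).mean(0)
print(s.round()); print(y.round())
br=lambda z,u,v:ray(a,u,v,z)
bx=lambda X:(-np.sin(yaw)*X[0]+np.cos(yaw)*X[1])
# bar direction from image: bar centre rows far left/right
for u in(225,245,290,305):
    c=im[130:146,u].sum(1); print(u,(130+np.argmax(np.convolve(c,[1,1,1],'same'))))
for u in (266.8,267.06,267.3): print('stop',1000*bx(br(.066,u,139)),'ptr',1000*bx(br(.02,u,154)))
b=ctrl.read_camera('scene')
# scene: band/tongue centre vs pointer
p=br(.02,267.06,154); print(p,proj(b,p)); q=br(.066,267.06,139);print(q,[proj(b,[q[0],q[1],z]) for z in(.058,.089)])
```

```text
[484. 481. 488. 486. 480. 484. 482. 476. 453. 464. 473. 454. 396. 434.
 478. 495. 490. 488. 486. 485. 484. 484. 486. 483. 482.]
[56. 56. 56. 56. 56. 54. 55. 54. 55. 61. 78. 84. 76. 79. 77. 62. 54. 54.
 54. 54. 55. 54. 54. 54. 54.]
225 144
245 144
290 137
305 137
stop 2.3853812239151013 ptr 2.079387459408829
stop 1.6190225324349967 ptr 1.2876036188069206
stop 0.9116241241951262 ptr 0.5567361314319387
[ 0.63530858 -0.00784175  0.02      ] [231.97861778 196.46565733]
[ 0.67215065 -0.00803973  0.066     ] [array([224.72601661, 182.51353701]), array([224.35742411, 174.06938202])]
```

The stop and pointer agree to about 0.3 mm along the bar, and the tool is clear at z = 0.20. I'll hand in.

```bash
python3 -c "
from plant import ctrl
print(ctrl.get_state()['contact_force'],ctrl.sign_off())"
```

```text
the job is handed in; nothing more can be done
[ 0.69197248  0.70505172 -0.44114085] None
```

I handed the job in at about 42 s: the block is bedded face up, the baren is in its dish, the bottle stands in its well, the brayer lies on both forks, and the collar is in line with the pointer to about 0.3 mm by camera; the block touched the recess edge once at 11 N on the way in.

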